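Load the spray jig and hold its spring-return screen at the mark

TASK

Get the spray jig ready for the painter: stand the three wooden finials, by their cork grips, fully down in the numbered pockets in sequence: first the flat-topped knob in the one-dot pocket, then the ball in the two-dot pocket, then the pointed spire in the three-dot pocket. Only when all three are in, take the upright handle of the spring-return slide at the jig's front, pull it out until its cross rod lines up with the line and the two little marker posts, and keep it there: it springs back if let go, so the program finishes while still holding it at the mark. Leave the other things on the bench where they are.

Things in the scene. Friction and masses are not known exactly. Their poses are not given: they have to be found in the camera images.
- flat: Loose: a pale wooden flat-topped knob (a short mushroom, disc 29 mm wide) fixed on an upright cork grip, a plain cylinder 30 mm in diameter and 55 mm high with a flat foot; 72 mm (lowest of the three) high overall. Nothing on it is wider than the cork; about 70 g. Origin: centre of the underside, z up its axis. It starts standing on the plywood board.
- ball: Loose: a pale wooden ball finial (ball 27 mm wide) fixed on an upright cork grip, a plain cylinder 30 mm in diameter and 55 mm high with a flat foot; 83 mm high overall. Nothing on it is wider than the cork; about 70 g. Origin: centre of the underside, z up its axis. It starts standing on the plywood board.
- spire: Loose: a pale wooden pointed spire (cone 27 mm wide at its foot, 6 mm at its tip) fixed on an upright cork grip, a plain cylinder 30 mm in diameter and 55 mm high with a flat foot; 93 mm (tallest of the three) high overall. Nothing on it is wider than the cork; about 70 g. Origin: centre of the underside, z up its axis. It starts standing on the plywood board.
- board: plywood board 220 x 200 x 9 mm on which the three finials and the small jar stand at the start; fixed. Origin: centre of the underside.
- jig: Spray jig, fixed: dark steel base plate 320 (x) x 280 (y) x 8 mm, from x = -170 to +150 mm; on it an aluminium pocket block 70 x 180 mm, top at z = 44 mm, with a grey guide block 50 x 24 mm, 42 mm high, beyond each end (y = +-105 mm). Origin: on the bench under the middle pocket; -x is the jig's front (roughly towards the robot), +y its left as the robot sees it, z up.
- pocket1 (a point): Centre of the mouth of the pocket with one black dot before it (leftmost, jig y = +66 mm). All pockets: round, 33 mm across, chamfered, 20 mm deep with a flat floor, mouth 44 mm above the bench, in a straight row along y, 66 mm apart. Axes as the jig's.
- pocket2 (a point): centre of the mouth of the pocket with two black dots (the middle one). Axes as the jig's.
- pocket3 (a point): centre of the mouth of the pocket with three black dots (the rightmost, jig y = -66 mm). Axes as the jig's.
- pull: The jig's spring-return slide: a steel cross rod 10 mm thick, 236 mm long along y, in front of the block, with an upright grey handle plate at its middle. It slides only along the jig's x, out to -x, at most 75 mm; the spring pulls it home (2 N at home, 1 N more per 10 mm). Origin: middle of the rod's axis, 30 mm above the bench, 95 mm before the pocket row when home; axes as the jig's.
- grip (a point): Point to grip on the slide's handle plate: its middle, 60 mm above the bench, 30 mm above the origin of pull. The plate is 14 mm thick along x, 60 mm wide along y, its top 82 mm above the bench; 53 mm free between it and the pocket block when home. Axes as the jig's.
- screen (a point): Middle of the low upright aluminium screen (4 mm thick, 230 mm wide, top 75 mm above the bench) behind the pockets; part of the slide, on two 10 mm rods at y = +-105 mm; 115 mm behind the pocket row when home, it comes nearer as the slide is pulled out.
- mark: The mark, fixed on the jig's base plate in front of the slide: a black line 3 mm wide along the jig's y with a thin steel post 4 x 10 x 30 mm at either end (y = +-131 mm). Origin: middle of the line, 8 mm above the bench; axes as the jig's. At the mark the cross rod's axis is straight above the line: a pull of 30 to 55 mm, different each time.
- jar: small red paint jar with black cap, 36 mm across, 45 mm high, on the far left corner of the plywood board; loose bystander. Origin: centre of the underside.
- tape: roll of brown tape lying flat, 90 mm across, 24 mm high; loose bystander left beyond the board. Origin: centre of the underside.
- tall_bottle: red bottle with black cap, 60 mm across, 170 mm high, beyond the jig and board; loose bystander. Origin: centre of the underside.
- cup: white cup, 76 mm across the rim, 95 mm high, beyond the board; loose bystander. Origin: centre of the underside.
- brush: paint brush lying left of the board, under 30 mm high; loose bystander. Origin: at its underside, x along its length.
- scissors: open scissors with white handles lying to the right of the jig, about 200 mm long, 8 mm high; loose bystander. Origin: near the pivot, on the bench.
There are look-alikes about, which are no part of the job. Leave any green or turquoise look-alike of the ball alone. What is shaped like the flat but blue or yellow is not meant.

How it is judged:
On the way, in this order (a step that is already met when the one before it is completed fails the run):
1. the flat-topped knob stands fully down in the one-dot pocket and is let go (horizontal distance between flat and pocket1 below 0.005 m and z of flat in the frame of pocket1 below -0.015 m and angle between flat's own z axis and vertical below 0.12 rad and contact force between the fingers and flat below 0.3 N), for 0.2 s.
2. the ball finial stands fully down in the two-dot pocket and is let go (horizontal distance between ball and pocket2 below 0.005 m and z of ball in the frame of pocket2 below -0.015 m and angle between ball's own z axis and vertical below 0.12 rad and contact force between the fingers and ball below 0.3 N), for 0.2 s.
3. the pointed spire stands fully down in the three-dot pocket and is let go (horizontal distance between spire and pocket3 below 0.005 m and z of spire in the frame of pocket3 below -0.015 m and angle between spire's own z axis and vertical below 0.12 rad and contact force between the fingers and spire below 0.3 N), for 0.2 s.
4. the slide is held with the fingers at the mark, within 6 mm (x of pull in the frame of mark between -0.006 and 0.006 m and contact force between the fingers and pull above 2 N), for 0.4 s.
At the end, for the whole second after the job is handed in: Each finial stands upright (within 0.12 rad) in its own pocket, within 5 mm of its centre and its foot at least 15 mm below the mouth, not touched by the fingers; the slide's cross rod is within 6 mm of the mark line, held there by the fingers with at least 2 N (all of step 1 and all of step 2 and all of step 3 and all of step 4); the arm keeps its last pose, push and grip.
It fails at once if the slide pulled out more than 20 mm before all three finials are in their pockets (x of pull in the frame of jig below -0.115 m and not (horizontal distance between flat and pocket1 below 0.005 m and z of flat in the frame of pocket1 below -0.015 m and angle between each of flat, ball, spire's own z axis and vertical below 0.12 rad and horizontal distance between ball and pocket2 below 0.005 m and z of ball in the frame of pocket2 below -0.015 m and horizontal distance between spire and pocket3 below 0.005 m and z of spire in the frame of pocket3 below -0.015 m)).
It fails at once if a bystander (jar, tape, bottle, cup, brush or scissors) moved more than 30 mm (distance of any of jar, tape, tall_bottle, cup, brush, scissors from where it was at the start of the episode above 0.03 m).
It also fails if it takes over 72 s, if anything falls off the work surface, if the arm or the gripper's body presses on something with over 40 N, if the wrist force passes 120 N, or if a joint passes its speed limit or range.

ROBOT

A 7-joint arm with a two-finger parallel gripper is mounted at the origin on the work surface. World frame = base frame: x ahead of the robot, y to its left, z up, the work surface at z = 0. Lengths are in m, angles in rad, forces in N, time in s.
With the tool pointing down it reaches from about 0.425 to 0.925 m from the base axis. Payload 6.8 kg.
Tool frame: the origin (TCP) lies at the very end of the fingers, on their centre line; the grasp point (between the pads) lies 19 mm behind it; z points along the fingers, y is the line along which they close (so a half turn about z gives the same grasp; the last joint's range is limited). The gripper opens to 85 mm and grips with 20 to 120 N. Pads are 22 mm wide; open, the fingers measure 114 mm over their backs; the gripper's body (76 mm by 85 mm) begins 54 mm behind the grasp point. The pads swing forward as they close: fully open they stand 13 mm farther back than shut.
Start: joints at [-1.336, 0.477, 0.022, 1.555, -0.011, 1.109, -0.083], TCP at [0.227, 0.636, 0.231] pointing down, gripper open.
Joint ranges: [-2.96, 2.96], [-0.34, 2.1], [-1.41, 1.46], [0.24, 2.44], [-1.37, 4.51], [0.17, 1.92], [-2.96, 2.96]. Speed limits (rad/s): [2.39, 2.39, 3.14, 3.14, 3.14, 3.14, 3.14].

INTERFACE

Orientations are given as a rotation vector (axis times angle).
In Python, from bench import get_obs, grab_frame, hand_in gives the robot as it stands.
- The arm moves only by the tool drive_tool, never from a script. Its argument "rows" is a list of rows, each an object with "offset": the shift along the tool's x, y, z as a fraction of full scale, a list of three; "rotation": the turn, a rotation vector about the tool's x, y, z as a fraction of full scale, a list of three; "claw": the opening, from 0 (shut) to 1 (fully open). In form: [{"offset": [tx, ty, tz], "rotation": [wx, wy, wz], "claw": claw}, ...]. A call has 1 to 20 rows; each row is the pose to reach, as a shift and turn from the pose commanded when the call began, along the tool's axes at that moment; what a row does not reach only later rows make up. Full scale, the value 1, is 0.15 m for a shift and 2 rad for a turn. A row lasts 1/12 s, in which the tool goes at most 41.7 mm and 7.16 degrees, less where a joint would pass 70% of its speed; a pose out of reach is approached as far as the arm can. A call with a number of a shift or a turn outside -1 to 1 is refused whole. A call with a gripper value outside its range is refused whole. The fingers move at their own pace and stop on an object; "force" is the grip in N (left out, the last holds). Time passes only in rows, so rows that repeat a pose let the fingers close. It gives the time, the measured TCP pose, the force, the opening and the grip force at its end, in the units of the state.
- get_obs(): the state, without advancing time (a new reading comes with each control period).
- grab_frame(name): name is "side" or "top" or "wrist"; returns a dict with "frame" (480x640x3 uint8, red, green, blue), "z_map" (480x640 float32, m along the optical axis (not along the pixel's ray), 0 where there is no reading), "vfov" (degrees; the focal length in pixels is half the picture's height over the tangent of half this angle, whatever the lens; pixels are square), "cx", "cy" (the principal point, pixels), "D" ([k1, k2, p1, p2, k3] as OpenCV has them; the pictures are not rectified), "R" (3x3) and "t" (3): a world point X has camera coordinates R X + t. Camera axes: x right, y down, z forward; pixel columns grow to the right and rows downward; lengths in m; the calibration is good to about 2 mm. A picture is of the moment at which its call begins.
- hand_in(): hands the job in; it is judged then, once.
The state is a dict: "clock": time; "joints": joint angles; "qvel": joint speeds; "tau": joint torques, N m; "tcp_pos": TCP position; "orientation": TCP orientation; "contact_force": force on the tool from outside, world axes, zero at the start; "moment": the same for the moment, N m; "grip_width": finger opening in m; "gripper_force": force on a finger pad.
Only numpy, scipy, OpenCV 4.12 (cv2) and the standard library are available. Lean on these libraries where they do the work, as an engineer would, in place of code of your own. Each camera call takes 0.05 s, during which the arm holds its last target. There are 200 camera calls.

## Working session

There is one attempt and no reset: what is moved stays moved. The work goes in short steps, Python scripts to look and compute and a tool call to move; the robot and the scene stay as the last step left them, time stands still between calls to the robot, and variables do not carry over. Pictures are saved under pics/ and viewed, at most 10 in all, crops included, and the job is handed in when it is done.

Besides the shell and the picture viewer there is one more tool, called after "Request:" as name(argument=value, ...), one argument or row to a line, values as JSON. drive_tool: Moves the arm, as the interface text tells. Its arguments: {"type":"object","properties":{"rows":{"type":"array","items":{"type":"object","properties":{"offset":{"type":"array","items":{"type":"number"}},"rotation":{"type":"array","items":{"type":"number"}},"claw":{"type":"number"}}}},"force":{"type":"number"}},"required":["rows"]}

```bash
mkdir -p pics
cat > h.py <<'E'
import numpy as np, cv2
from bench import get_obs, grab_frame, hand_in
def load(n):
    f=grab_frame(n); np.savez(f'pics/{n}.npz',**f); return f
def K(f):
    fl=240/np.tan(np.radians(f['vfov'])/2); return np.array([[fl,0,f['cx']],[0,fl,f['cy']],[0,0,1.]])
def cloud(f):
    v,u=np.mgrid[0:480,0:640]; p=np.stack([u,v],-1).reshape(-1,1,2).astype(np.float64)
    n=cv2.undistortPoints(p,K(f),np.array(f['D'],float)).reshape(480,640,2)
    z=f['z_map'].astype(float); c=np.stack([n[...,0]*z,n[...,1]*z,z],-1)
    X=(c-np.array(f['t']))@np.array(f['R']); X[z==0]=np.nan; return X
def proj(f,P):
    return cv2.projectPoints(np.atleast_2d(P).astype(float),cv2.Rodrigues(np.array(f['R'],float))[0],np.array(f['t'],float),K(f),np.array(f['D'],float))[0].reshape(-1,2)
E
python3 - <<'E'
from h import *
print(get_obs())
for n in('top','side'):
    f=load(n); print(n,f['vfov'],f['D'],-np.array(f['R']).T@f['t']); cv2.imwrite(f'pics/{n}1.png',f['frame'][...,::-1])
E
```

```text
{'clock': 0.0, 'joints': array([-1.33611196,  0.4778134 ,  0.02231086,  1.55647076, -0.01148607,
        1.10929496, -0.08310215]), 'qvel': array([-8.27032168e-04,  3.89615170e-04, -6.19526171e-04,  2.18875284e-04,
        8.45376050e-05,  1.28827854e-03, -1.02378613e-03]), 'tau': array([ 1.36510835e-04, -5.96457875e+01,  1.60839289e+00, -2.81195909e+01,
        1.25771662e-02,  9.23598156e-03,  1.15206439e-05]), 'tcp_pos': array([0.22667407, 0.63516163, 0.23030809]), 'orientation': array([-5.35702112e-01, -3.09539799e+00,  2.90562425e-03]), 'contact_force': array([ 0.14408161, -0.27985728,  0.87832672]), 'moment': array([ 0.01117165,  0.04594325, -0.00063281]), 'gripper_force': 0.0, 'grip_width': 0.08591691258233242}
top 43.64192314561843 [0.06811876 0.         0.         0.         0.        ] [2.52499966e-01 8.66410972e-04 1.59035534e+00]
side 50.40552242491552 [-0.02271947  0.          0.          0.          0.        ] [ 0.00662181 -0.53656728  0.89356944]
```

View pics/top1.png

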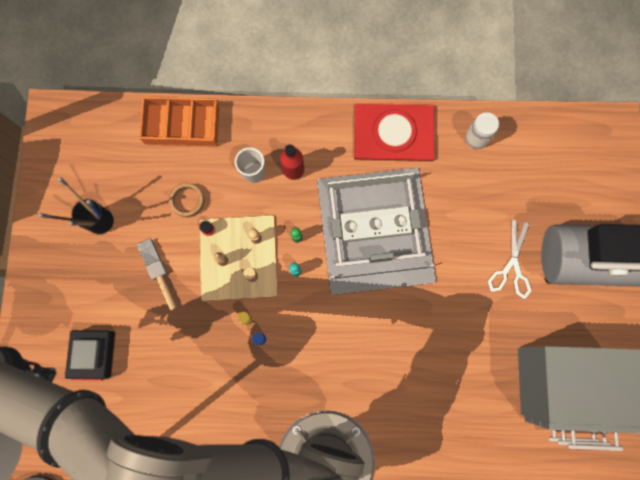

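View pics/side1.png

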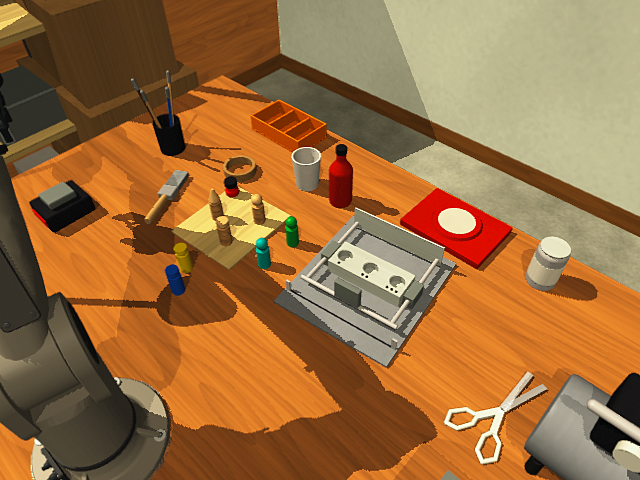

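The top view has the three wooden pieces on the board at about (221,258), (254,236) and (249,273). The look-alikes are green (296,235), turquoise (295,269), yellow (244,318) and blue (259,339). Heights should tell which wooden piece is which. I'll confirm that and the jig's dots in one enlarged crop.

Run:
```python
from h import *
for n in('side','top'):
    f=np.load(f'pics/{n}.npz'); X=cloud(f); fr=f['frame'].astype(int)
    z=X[...,2]
    for nm,p in {'top':[(221,258),(254,236),(249,273),(207,228)],'side':[(215,203),(258,208),(224,230),(232,187)]}[n] and zip('abcj',{'top':[(221,258),(254,236),(249,273),(207,228)],'side':[(215,203),(258,208),(224,230),(232,187)]}[n]):
        u,v=p; S=X[v-22:v+22,u-14:u+14].reshape(-1,3); S=S[(S[:,2]>.025)]
        m=np.median(S,0); S=S[np.hypot(*(S[:,:2]-m[:2]).T)<.03]
        q=S[S[:,2]>S[:,2].max()-.012]
        print(n,nm,len(S),'max z',S[:,2].max().round(4),'med',m.round(4),'top',q.mean(0).round(4), 'bbox mid',((S.min(0)+S.max(0))/2).round(4),'ext',np.ptp(S,axis=0).round(3))
f=np.load('pics/side.npz')['frame'][...,::-1]; t=np.load('pics/top.npz')['frame'][...,::-1]
a=cv2.resize(f[180:260,160:310],None,fx=5.2,fy=5.2,interpolation=2)[:400,:780]
b=cv2.resize(f[210:310,270:460],None,fx=2.05,fy=2,interpolation=2)
c=cv2.resize(t[160:300,310:440],None,fx=1.4,fy=1.4,interpolation=2)
o=np.zeros((600,800,3),np.uint8); o[:a.shape[0],:a.shape[1]]=a; o[400:600,:b.shape[1]]=b; o[400:400+c.shape[0],400:400+c.shape[1]]=c
cv2.imwrite('pics/crop1.png',o)
```

```text
side a 290 max z 0.106 med [0.4904 0.2761 0.0663] top [0.4968 0.2832 0.0992] bbox mid [0.4958 0.2809 0.0656] ext [0.029 0.027 0.081]
side b 291 max z 0.0954 med [0.5538 0.1915 0.0636] top [0.5572 0.1963 0.0893] bbox mid [0.5587 0.1969 0.0603] ext [0.031 0.03  0.07 ]
side c 317 max z 0.0855 med [0.4571 0.2005 0.0529] top [0.4556 0.203  0.0813] bbox mid [0.4557 0.2031 0.0553] ext [0.03  0.033 0.06 ]
side j 201 max z 0.0591 med [0.577  0.3211 0.0488] top [0.5792 0.3258 0.054 ] bbox mid [0.5792 0.327  0.0421] ext [0.032 0.038 0.034]
top a 144 max z 0.1083 med [0.4933 0.2775 0.0752] top [0.4966 0.282  0.1012] bbox mid [0.4964 0.281  0.067 ] ext [0.028 0.027 0.083]
top b 144 max z 0.0977 med [0.5543 0.194  0.0835] top [0.5582 0.1972 0.0911] bbox mid [0.5584 0.196  0.0615] ext [0.028 0.027 0.072]
top c 143 max z 0.0917 med [0.454  0.2002 0.0793] top [0.4564 0.2023 0.0835] bbox mid [0.456  0.2015 0.0585] ext [0.028 0.027 0.066]
top j 154 max z 0.0611 med [0.5792 0.324  0.052 ] top [0.5802 0.3252 0.0541] bbox mid [0.5794 0.3243 0.0431] ext [0.033 0.033 0.036]
```

View pics/crop1.png

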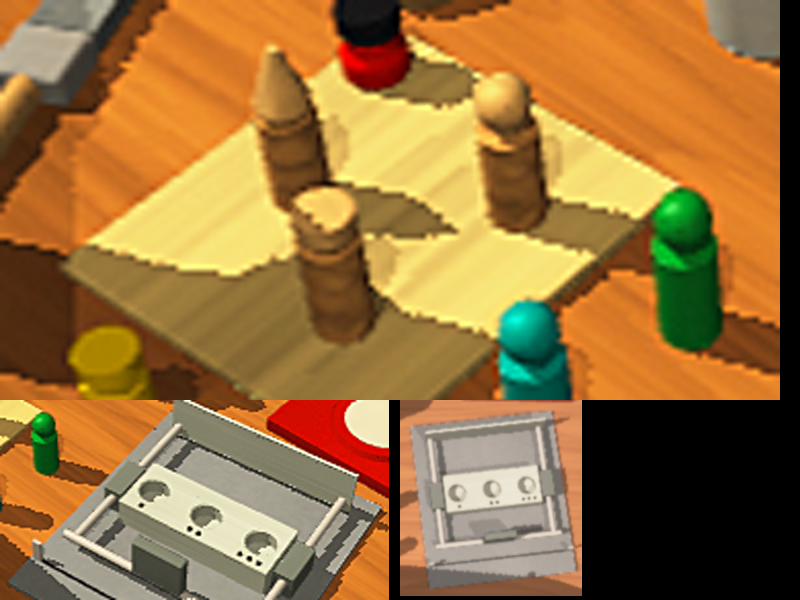

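The crop confirms it: spire at crop (290,130) (top z 0.10), ball at (510,150) (z 0.094) and flat at (330,260) (z 0.083). The dots read 1-2-3 from left to right. Next I'll measure the jig.

```bash
cat > jig.py <<'E'
from h import *
def rect(P):
    (c,s,a)=cv2.minAreaRect((P[:,:2]*1000).astype(np.float32)); return np.array(c)/1000,np.round(s,1),round(a,2)
def jig(f):
    X=cloud(f); Z=X[...,2]; P=X.reshape(-1,3)
    near=(np.hypot(X[...,0]-.56,X[...,1]+.1)<.35)
    m=(near&(abs(Z-.044)<.004)&(X[...,1]<.06)).astype(np.uint8)
    m=cv2.morphologyEx(m,cv2.MORPH_CLOSE,np.ones((3,3)))
    n,l,st,_=cv2.connectedComponentsWithStats(m)
    for k in np.argsort(-st[1:,4])[:2]+1:
        Q=X[(l==k)&(abs(Z-.044)<.004)]; print('top block',st[k],rect(Q),Q[:,2].mean().round(4))
    return X,near
E
python3 - <<'E'
from jig import *
for n in('top','side'):
    f=np.load(f'pics/{n}.npz'); X,near=jig(f); Z=X[...,2]
    g=cv2.cvtColor(f['frame'],cv2.COLOR_RGB2GRAY)
    for nm,lo,hi in(('handle',.078,.087),('screen',.068,.08),('plate',.004,.012)):
        Q=X[near&(Z>lo)&(Z<hi)&(X[...,1]<.06)&(X[...,0]>.35)]; 
        if nm=='handle': Q=Q[Q[:,0]<.56]
        if nm=='screen': Q=Q[Q[:,0]>.6]
        print(n,nm,len(Q),rect(Q),Q.mean(0).round(4))
E
```

```text
top block [ 331  207   90   34 1810] (array([ 0.60143329, -0.12040204]), array([ 72. , 233.5]), 8.28) 0.044
top block [328 182  42   6  54] (array([ 0.70581201, -0.04715429]), array([  3.9, 110.1]), 7.25) 0.0443
top handle 101 (array([ 0.50735382, -0.13331258]), array([15., 60.]), 8.8) [ 0.5067 -0.1331  0.0824]
top screen 168 (array([ 0.71515948, -0.10366522]), array([  7.2, 224.7]), 7.7) [ 0.7145 -0.1036  0.0739]
top plate 9616 (array([ 0.6288739 , -0.19458884]), array([508.9, 557.8]), 89.98) [ 0.5755 -0.1601  0.0074]
top block [ 321  241  103   60 2242] (array([ 0.60226593, -0.11892031]), array([ 75.2, 233.9]), 8.01) 0.0444
top block [354 217  89  43 245] (array([ 0.71384613, -0.10327868]), array([  7.6, 228.2]), 8.2) 0.0439
side handle 184 (array([ 0.50694159, -0.13206111]), array([18.2, 59.1]), 10.24) [ 0.5064 -0.1331  0.0822]
side screen 353 (array([ 0.71555182, -0.10352611]), array([ 11. , 228.5]), 8.55) [ 0.7153 -0.1077  0.0732]
side plate 9555 (array([ 0.62612744, -0.19384877]), array([551.8, 506.7]), 0.08) [ 0.5553 -0.15    0.0085]
```

Request:
drive_tool(
  rows=[
    {"offset": [-0.5, -0.5, 0], "rotation": [0, 0, 0.25], "claw": 0.8},
    {"offset": [-1, -1, 0], "rotation": [0, 0, 0.545], "claw": 0.8},
    {"offset": [-1, -1, 0], "rotation": [0, 0, 0.545], "claw": 0.8},
    {"offset": [-1, -1, 0], "rotation": [0, 0, 0.545], "claw": 0.8},
    {"offset": [-1, -1, 0], "rotation": [0, 0, 0.545], "claw": 0.8},
    {"offset": [-1, -1, 0], "rotation": [0, 0, 0.545], "claw": 0.8},
    {"offset": [-1, -1, 0], "rotation": [0, 0, 0.545], "claw": 0.8},
    {"offset": [-1, -1, 0], "rotation": [0, 0, 0.545], "claw": 0.8},
    {"offset": [-1, -1, 0], "rotation": [0, 0, 0.545], "claw": 0.8},
    {"offset": [-1, -1, 0], "rotation": [0, 0, 0.545], "claw": 0.8},
    {"offset": [-1, -1, 0], "rotation": [0, 0, 0.545], "claw": 0.8},
    {"offset": [-1, -1, 0], "rotation": [0, 0, 0.545], "claw": 0.8},
  ],
)

```text
clock: 1.1
tcp_pos: [0.3175, 0.444, 0.2311]
orientation: [2.059, 2.372, -0.001]
contact_force: [-0.0, 0.4, 0.3]
grip_width: 0.0683
gripper_force: 0.0
```

```bash
cat > go.py <<'E'
import sys; from h import *
from scipy.spatial.transform import Rotation as Ro
YAW=np.radians(8.1); J=np.array([.6015,-.1200,0]); ex=np.array([np.cos(YAW),np.sin(YAW),0]); ey=np.array([-ex[1],ex[0],0])
T=dict(flat=[.456,.202,0],ball=[.5583,.1965,0],spire=[.496,.2815,0],p1=J+.066*ey,p2=J,p3=J-.066*ey,grip=J-.095*ex)
def show(o=None):
    o=o or get_obs(); R=Ro.from_rotvec(o['orientation']).as_matrix()
    print('t',round(o['clock'],2),'tcp',o['tcp_pos'].round(4),'yaw y',np.degrees(np.arctan2(R[1,1],R[0,1])).round(2),'zt',R[:,2].round(4),'F',o['contact_force'].round(1),'w',round(o['grip_width'],4),'g',round(o['gripper_force'],1))
    for n in T:
        d=np.array(T[n])-o['tcp_pos']; d[2]=0; print(n,'xy offs',(R.T@d/.15).round(3)[:2])
if __name__=='__main__': show()
E
python3 go.py
```

```text
t 1.1 tcp [0.3175 0.444  0.2311] yaw y 8.08 zt [-2.e-04 -4.e-04 -1.e+00] F [-0.   0.4  0.3] w 0.0683 g 0.0
flat xy offs [-1.727  0.687]
ball xy offs [-1.859  1.357]
spire xy offs [-1.24   1.026]
p1 xy offs [-3.549  1.346]
p2 xy offs [-3.989  1.346]
p3 xy offs [-4.429  1.346]
grip xy offs [-3.989  0.713]
```

Request:
drive_tool(
  rows=[
    {"offset": [-0.25, 0.17, 0.1], "rotation": [0, 0, 0], "claw": 0.8},
    {"offset": [-0.5, 0.34, 0.1], "rotation": [0, 0, 0], "claw": 0.8},
    {"offset": [-0.75, 0.51, 0.1], "rotation": [0, 0, 0], "claw": 0.8},
    {"offset": [-1, 0.687, 0.1], "rotation": [0, 0, 0], "claw": 0.8},
    {"offset": [-1, 0.687, 0.1], "rotation": [0, 0, 0], "claw": 0.8},
  ],
)

```text
clock: 1.52
tcp_pos: [0.4443, 0.3042, 0.2165]
orientation: [2.067, 2.363, -0.0]
contact_force: [0.5, -0.2, 1.1]
grip_width: 0.0683
gripper_force: 0.0
```

Request:
drive_tool(
  rows=[
    {"offset": [-0.25, 0, 0.1], "rotation": [0, 0, 0], "claw": 0.8},
    {"offset": [-0.5, 0, 0.2], "rotation": [0, 0, 0], "claw": 0.8},
    {"offset": [-0.727, 0, 0.3], "rotation": [0, 0, 0], "claw": 0.8},
    {"offset": [-0.727, 0, 0.3], "rotation": [0, 0, 0], "claw": 0.8},
    {"offset": [-0.727, 0, 0.3], "rotation": [0, 0, 0], "claw": 0.8},
  ],
)

```text
clock: 1.93
tcp_pos: [0.4553, 0.1992, 0.1706]
orientation: [-2.066, -2.366, 0.003]
contact_force: [0.6, 0.0, -0.2]
grip_width: 0.0683
gripper_force: 0.0
```

```bash
python3 go.py|head -2
python3 - <<'E'
from h import *
f=load('wrist'); cv2.imwrite('pics/w1.png',f['frame'][...,::-1])
X=cloud(f); o=get_obs()['tcp_pos']
for nm,c in(('flat',(.456,.202)),('spire',(.496,.2815)),('ball',(.5583,.1965))):
    m=(np.hypot(X[...,0]-c[0],X[...,1]-c[1])<.028)&(X[...,2]>.02)&(X[...,2]<.115); S=X[m]
    if len(S): print(nm,len(S),((np.percentile(S,1,0)+np.percentile(S,99,0))/2).round(4),np.ptp(S,axis=0).round(3),S[:,2].max().round(4), S[S[:,2]>S[:,2].max()-.006].mean(0).round(4))
E
```

```text
t 1.93 tcp [0.4553 0.1992 0.1706] yaw y 7.75 zt [-0.0016 -0.0013 -1.    ] F [ 0.6  0.  -0.2] w 0.0683 g 0.0
flat xy offs [0.018 0.007]
flat 2604 [0.4567 0.2052 0.0527] [0.029 0.029 0.063] 0.0833 [0.4569 0.2049 0.0811]
spire 2523 [0.496  0.2845 0.0627] [0.028 0.029 0.084] 0.1037 [0.4971 0.2847 0.1008]
ball 3229 [0.5568 0.2007 0.0571] [0.027 0.029 0.073] 0.0933 [0.5583 0.2001 0.0902]
```

View pics/w1.png

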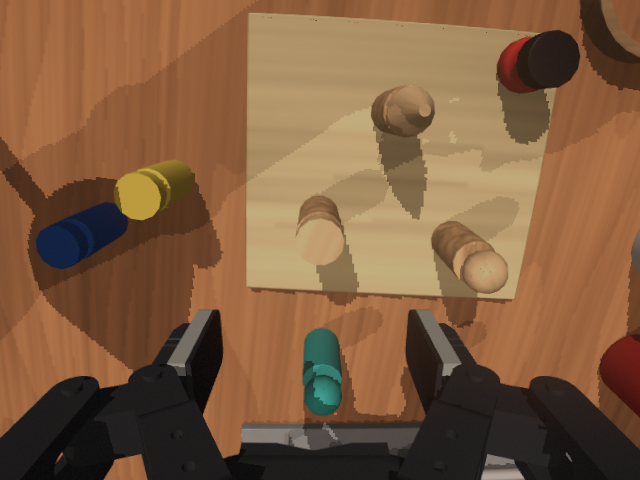

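The wrist view shows the flat at (320,235), spire at (408,105), ball at (478,265), with turquoise below at (322,370). The arm may not have settled when it was taken, so I'll let it settle and measure again.

Request:
drive_tool(
  rows=[
    {"offset": [0, 0, 0], "rotation": [0, 0, 0], "claw": 0.8},
    {"offset": [0, 0, 0], "rotation": [0, 0, 0], "claw": 0.8},
    {"offset": [0, 0, 0], "rotation": [0, 0, 0], "claw": 0.8},
  ],
)

```text
clock: 2.23
tcp_pos: [0.4555, 0.2032, 0.1717]
orientation: [2.06, 2.372, 0.002]
contact_force: [-0.1, -0.3, 0.4]
grip_width: 0.0687
gripper_force: 0.0
```

```bash
cat > meas.py <<'E'
from h import *
def fins(cams=('wrist','top','side')):
  for n in cams:
    f=load(n); X=cloud(f)
    for nm,c,zt in(('flat',(.456,.203),.081),('spire',(.496,.283),.102),('ball',(.5583,.198),.092)):
        m=(np.hypot(X[...,0]-c[0],X[...,1]-c[1])<.028)&(X[...,2]>.02)&(X[...,2]<.115); S=X[m]
        if len(S)<50: continue
        # fit cork cylinder r=15 to side points
        from scipy.optimize import least_squares
        C=S[(S[:,2]<.058)]
        r=least_squares(lambda p:np.hypot(C[:,0]-p[0],C[:,1]-p[1])-.015,c,loss='soft_l1',f_scale=.001)
        print(n,nm,len(C),'cyl',r.x.round(4),'rms',np.sqrt(np.mean(r.fun**2)).round(4),'top',S[S[:,2]>S[:,2].max()-.006].mean(0).round(4))
E
python3 go.py|head -2;python3 -c "
from meas import *
fins()"
```

```text
t 2.23 tcp [0.4555 0.2032 0.1717] yaw y 8.06 zt [ 7.e-04  8.e-04 -1.e+00] F [-0.1 -0.3  0.4] w 0.0687 g 0.0
flat xy offs [-0.008  0.002]
wrist flat 453 cyl [0.4571 0.2039] rms 0.0002 top [0.4569 0.2049 0.0811]
wrist spire 330 cyl [0.4985 0.2849] rms 0.0002 top [0.497  0.2846 0.1007]
wrist ball 905 cyl [0.5601 0.1986] rms 0.0003 top [0.5587 0.2001 0.0904]
top ball 38 cyl [0.5601 0.1975] rms 0.0011 top [0.5586 0.1961 0.0944]
side flat 148 cyl [0.4575 0.2059] rms 0.0014 top [0.457  0.2044 0.0828]
side spire 133 cyl [0.4981 0.2868] rms 0.0017 top [0.4958 0.2833 0.1021]
side ball 138 cyl [0.5603 0.2005] rms 0.0014 top [0.5575 0.1968 0.0926]
```

Request:
drive_tool(
  rows=[
    {"offset": [0.004, 0.011, 0.2], "rotation": [0, 0, 0], "claw": 0.8},
    {"offset": [0.004, 0.011, 0.4], "rotation": [0, 0, 0], "claw": 0.8},
    {"offset": [0.004, 0.011, 0.6], "rotation": [0, 0, 0], "claw": 0.8},
    {"offset": [0.004, 0.011, 0.8], "rotation": [0, 0, 0], "claw": 0.8},
    {"offset": [0.004, 0.011, 0.91], "rotation": [0, 0, 0], "claw": 0.8},
    {"offset": [0.004, 0.011, 0.91], "rotation": [0, 0, 0], "claw": 0.8},
    {"offset": [0.004, 0.011, 0.91], "rotation": [0, 0, 0], "claw": 0.8},
    {"offset": [0.004, 0.011, 0.91], "rotation": [0, 0, 0], "claw": 0.2},
    {"offset": [0.004, 0.011, 0.91], "rotation": [0, 0, 0], "claw": 0.2},
    {"offset": [0.004, 0.011, 0.91], "rotation": [0, 0, 0], "claw": 0.2},
    {"offset": [0.004, 0.011, 0.91], "rotation": [0, 0, 0], "claw": 0.2},
    {"offset": [0.004, 0.011, 0.91], "rotation": [0, 0, 0], "claw": 0.2},
    {"offset": [0.004, 0.011, 0.91], "rotation": [0, 0, 0], "claw": 0.2},
    {"offset": [0.004, 0.011, 0.91], "rotation": [0, 0, 0], "claw": 0.2},
  ],
  force=35,
)

```text
clock: 3.55
tcp_pos: [0.4579, 0.2031, 0.0362]
orientation: [2.063, 2.369, 0.004]
contact_force: [-1.3, -0.8, 6.6]
grip_width: 0.029
gripper_force: 34.1
```

```bash
python3 go.py|head -2
```

```text
t 3.55 tcp [0.4579 0.2031 0.0362] yaw y 7.91 zt [ 0.002   0.0016 -1.    ] F [-1.3 -0.8  6.6] w 0.029 g 34.1
flat xy offs [-0.005 -0.014]
```

Request:
drive_tool(
  rows=[
    {"offset": [0, 0, -0.2], "rotation": [0, 0, 0], "claw": 0.2},
    {"offset": [0, 0, -0.4], "rotation": [0, 0, 0], "claw": 0.2},
    {"offset": [0, 0, -0.6], "rotation": [0, 0, 0], "claw": 0.2},
    {"offset": [0, 0, -0.8], "rotation": [0, 0, 0], "claw": 0.2},
    {"offset": [-0.2, 0.1, -0.9], "rotation": [0, 0, 0], "claw": 0.2},
    {"offset": [-0.4, 0.25, -0.9], "rotation": [0, 0, 0], "claw": 0.2},
    {"offset": [-0.6, 0.4, -0.9], "rotation": [0, 0, 0], "claw": 0.2},
    {"offset": [-0.8, 0.55, -0.9], "rotation": [0, 0, 0], "claw": 0.2},
    {"offset": [-1, 0.64, -0.9], "rotation": [0, 0, 0], "claw": 0.2},
    {"offset": [-1, 0.64, -0.9], "rotation": [0, 0, 0], "claw": 0.2},
  ],
)

```text
clock: 4.38
tcp_pos: [0.5762, 0.0594, 0.1712]
orientation: [2.07, 2.356, 0.001]
contact_force: [-0.6, -0.5, -0.3]
grip_width: 0.0291
gripper_force: 35.0
```

Request:
drive_tool(
  rows=[
    {"offset": [-0.2, 0, 0], "rotation": [0, 0, 0], "claw": 0.2},
    {"offset": [-0.4, 0, 0], "rotation": [0, 0, 0], "claw": 0.2},
    {"offset": [-0.6, 0, 0], "rotation": [0, 0, 0], "claw": 0.2},
    {"offset": [-0.8, 0, 0], "rotation": [0, 0, 0], "claw": 0.2},
    {"offset": [-0.83, 0, 0], "rotation": [0, 0, 0], "claw": 0.2},
    {"offset": [-0.83, 0, 0], "rotation": [0, 0, 0], "claw": 0.2},
    {"offset": [-0.83, 0, 0], "rotation": [0, 0, 0], "claw": 0.2},
    {"offset": [-0.83, 0, 0], "rotation": [0, 0, 0], "claw": 0.2},
    {"offset": [-0.83, 0, 0], "rotation": [0, 0, 0], "claw": 0.2},
  ],
)

```text
clock: 5.13
tcp_pos: [0.5898, -0.0541, 0.1698]
orientation: [-2.059, -2.372, -0.001]
contact_force: [0.6, -0.4, -0.9]
grip_width: 0.0289
gripper_force: 35.0
```

```bash
python3 go.py
python3 - <<'E'
from jig import *
f=load('wrist'); cv2.imwrite('pics/w2.png',f['frame'][...,::-1]); jig(f)
E
```

```text
t 5.13 tcp [ 0.5898 -0.0541  0.1698] yaw y 8.07 zt [-2.e-04  1.e-03 -1.e+00] F [ 0.6 -0.4 -0.9] w 0.0289 g 35.0
flat xy offs [ 1.815 -0.643]
ball xy offs [1.683 0.027]
spire xy offs [ 2.303 -0.305]
p1 xy offs [-0.006  0.016]
p2 xy offs [-0.446  0.016]
p3 xy offs [-0.886  0.016]
grip xy offs [-0.447 -0.618]
top block [ 266  198  107  113 6660] (array([ 0.5948927 , -0.06995117]), array([70.3, 81.2]), 7.88) 0.044
top block [ 281  157   77   37 2805] (array([ 0.58731586, -0.01513809]), array([50. , 23.9]), 7.93) 0.042
```

View pics/w2.png

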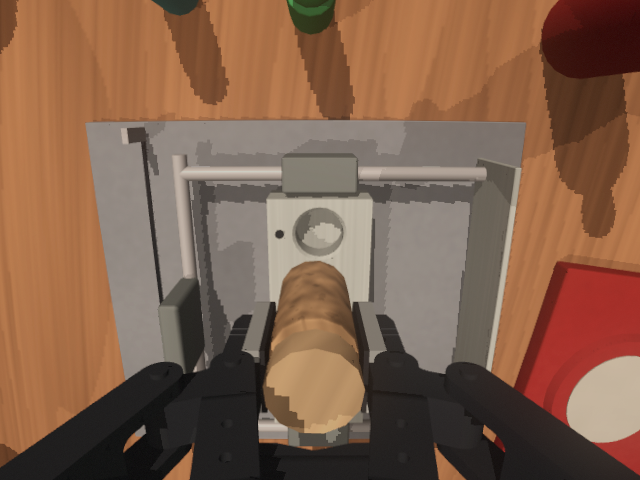

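```bash
cat > pk.py <<'E'
from jig import *
from scipy.optimize import least_squares
ex=np.array([np.cos(np.radians(8)),np.sin(np.radians(8))]); ey=np.array([-ex[1],ex[0]])
def circ(f,c):
    # mouth edge: block-top points nearest the hole per angle
    X=cloud(f); P=X[(abs(X[...,2]-.044)<.0012)]; d=P[:,:2]-c; P=P[(np.hypot(*d.T)<.028)&(np.hypot(*d.T)>.012),:2]
    c=np.array(c,float)
    for _ in range(5):
        d=P-c; a=np.degrees(np.arctan2(d[:,1],d[:,0]))//12; r=np.hypot(*d.T)
        E=np.array([P[a==k][r[a==k].argmin()] for k in np.unique(a)])
        s=least_squares(lambda p:np.hypot(*(E-p[:2]).T)-p[2],[*c,.017],loss='soft_l1',f_scale=.0005); c=s.x[:2]
    print('circle',s.x.round(4),'n',len(E),'res',np.abs(s.fun).mean().round(5)); return s.x
def held(f,zmin,zmax):
    o=get_obs()['tcp_pos']; X=cloud(f); S=X[(np.hypot(X[...,0]-o[0],X[...,1]-o[1])<.03)&(X[...,2]>zmin)&(X[...,2]<zmax)]
    fr=(S[:,:2]-o[:2])@ey>.002
    S=S[fr]; s=least_squares(lambda p:np.hypot(*(S[:,:2]-p).T)-.015,o[:2],loss='soft_l1',f_scale=.0007)
    d=s.x-o[:2]; print('held',s.x.round(4),'n',len(S),'rms',np.sqrt(np.mean(s.fun**2)).round(5),'rel tcp jigx,y',(d@ex).round(4),(d@ey).round(4))
E
python3 - <<'E'
from pk import *
f=np.load('pics/wrist.npz'); c=circ(f,(.592,-.0545)); held(f,.150,.178)
for n in('top','side'):
    g=np.load(f'pics/{n}.npz'); print(n)
    for q in((.592,-.0545),(.602,-.1195),(.611,-.185)): circ(g,q)
E
```

```text
circle [ 0.5927 -0.0536  0.0167] n 30 res 0.00022
held [ 0.5888 -0.053 ] n 2077 rms 0.00205 rel tcp jigx,y -0.0008 0.0015
top
circle [ 0.5906 -0.0553  0.0195] n 27 res 0.00211
circle [ 0.6016 -0.1203  0.0195] n 27 res 0.00255
circle [ 0.6092 -0.1859  0.0204] n 27 res 0.00202
side
circle [ 0.5923 -0.0531  0.0184] n 29 res 0.00183
circle [ 0.6007 -0.1193  0.0188] n 30 res 0.00124
circle [ 0.6099 -0.1843  0.0177] n 30 res 0.00164
```

```bash
sed -i 's/    fr=(S\[:,:2\]-o\[:2\])@ey>.002/    fr=((S[:,:2]-o[:2])@ey>.004)\&(abs((S[:,:2]-o[:2])@ex)<.012)/' pk.py
python3 - <<'E'
from pk import *
f=np.load('pics/wrist.npz')
for a,b in((.145,.16),(.16,.175),(.15,.178),(.18,.196)): held(f,a,b)
E
```

```text
held [ 0.5888 -0.053 ] n 710 rms 0.00023 rel tcp jigx,y -0.0008 0.0014
held [ 0.5888 -0.053 ] n 895 rms 0.00024 rel tcp jigx,y -0.0008 0.0014
held [ 0.5888 -0.053 ] n 1605 rms 0.00024 rel tcp jigx,y -0.0008 0.0014
held [ 0.5888 -0.053 ] n 1432 rms 0.00032 rel tcp jigx,y -0.0008 0.0015
```

Request:
drive_tool(
  rows=[
    {"offset": [-0.008, 0.025, 0.2], "rotation": [0, 0, 0], "claw": 0.2},
    {"offset": [-0.008, 0.025, 0.4], "rotation": [0, 0, 0], "claw": 0.2},
    {"offset": [-0.008, 0.025, 0.58], "rotation": [0, 0, 0], "claw": 0.2},
    {"offset": [-0.008, 0.025, 0.61], "rotation": [0, 0, 0], "claw": 0.2},
    {"offset": [-0.008, 0.025, 0.61], "rotation": [0, 0, 0], "claw": 0.2},
    {"offset": [-0.008, 0.025, 0.61], "rotation": [0, 0, 0], "claw": 0.2},
    {"offset": [-0.008, 0.025, 0.61], "rotation": [0, 0, 0], "claw": 0.2},
    {"offset": [-0.008, 0.025, 0.64], "rotation": [0, 0, 0], "claw": 0.2},
    {"offset": [-0.008, 0.025, 0.67], "rotation": [0, 0, 0], "claw": 0.2},
    {"offset": [-0.008, 0.025, 0.7], "rotation": [0, 0, 0], "claw": 0.2},
    {"offset": [-0.008, 0.025, 0.7], "rotation": [0, 0, 0], "claw": 0.2},
  ],
)

```text
clock: 6.1
tcp_pos: [0.5935, -0.0566, 0.0645]
orientation: [-2.062, -2.369, -0.0]
contact_force: [-0.6, 0.0, -0.3]
grip_width: 0.0288
gripper_force: 36.0
```

```bash
python3 go.py|head -1
python3 - <<'E'
from pk import *
f=load('wrist'); circ(f,(.5927,-.0536)); held(f,.07,.085)
E
```

```text
t 6.1 tcp [ 0.5935 -0.0566  0.0645] yaw y 7.92 zt [-2.e-04  4.e-04 -1.e+00] F [-0.6  0.  -0.3] w 0.0288 g 36.0
circle [ 0.5928 -0.0572  0.016 ] n 18 res 0.0003
held [ 0.5925 -0.0555] n 1219 rms 0.00025 rel tcp jigx,y -0.0008 0.0014
```

Request:
drive_tool(
  rows=[
    {"offset": [0.006, 0, 0], "rotation": [0, 0, 0], "claw": 0.2},
    {"offset": [0.006, 0, 0.02], "rotation": [0, 0, 0], "claw": 0.2},
    {"offset": [0.006, 0, 0.04], "rotation": [0, 0, 0], "claw": 0.2},
    {"offset": [0.006, 0, 0.06], "rotation": [0, 0, 0], "claw": 0.2},
    {"offset": [0.006, 0, 0.08], "rotation": [0, 0, 0], "claw": 0.2},
    {"offset": [0.006, 0, 0.08], "rotation": [0, 0, 0], "claw": 0.2},
  ],
)

```text
clock: 6.65
tcp_pos: [0.5931, -0.056, 0.052]
orientation: [-2.063, -2.369, 0.001]
contact_force: [0.1, 0.2, -0.8]
grip_width: 0.0292
gripper_force: 36.0
```

```bash
python3 go.py|head -1
python3 - <<'E'
from pk import *
f=load('wrist'); held(f,.07,.085)
E
```

```text
t 6.65 tcp [ 0.5931 -0.056   0.052 ] yaw y 7.9 zt [-1.2e-03 -1.0e-04 -1.0e+00] F [ 0.1  0.2 -0.8] w 0.0292 g 36.0
held [ 0.592  -0.0554] n 1740 rms 0.00106 rel tcp jigx,y -0.0011 0.0008
```

Request:
drive_tool(
  rows=[
    {"offset": [0, 0, 0], "rotation": [0, 0, 0], "claw": 0.55},
    {"offset": [0, 0, 0], "rotation": [0, 0, 0], "claw": 0.55},
    {"offset": [0, 0, 0], "rotation": [0, 0, 0], "claw": 0.55},
    {"offset": [0, 0, 0], "rotation": [0, 0, 0], "claw": 0.55},
    {"offset": [0, 0, -0.1], "rotation": [0, 0, 0], "claw": 0.55},
    {"offset": [0, 0, -0.3], "rotation": [0, 0, 0], "claw": 0.55},
    {"offset": [0, 0, -0.5], "rotation": [0, 0, 0], "claw": 0.55},
    {"offset": [0, 0, -0.7], "rotation": [0, 0, 0], "claw": 0.55},
    {"offset": [0.1, 0, -0.82], "rotation": [0, 0, 0], "claw": 0.55},
    {"offset": [0.3, 0, -0.82], "rotation": [0, 0, 0], "claw": 0.8},
    {"offset": [0.3, 0, -0.82], "rotation": [0, 0, 0], "claw": 0.8},
    {"offset": [0.3, 0, -0.82], "rotation": [0, 0, 0], "claw": 0.8},
    {"offset": [0.3, 0, -0.82], "rotation": [0, 0, 0], "claw": 0.8},
  ],
)

```text
clock: 7.78
tcp_pos: [0.5872, -0.0116, 0.1757]
orientation: [-2.062, -2.37, 0.001]
contact_force: [-0.2, 0.7, 0.3]
grip_width: 0.0679
gripper_force: 0.0
```

```bash
python3 go.py
python3 - <<'E'
from pk import *
for n in ('wrist','side'):
    f=load(n); X=cloud(f); S=X[(np.hypot(X[...,0]-.593,X[...,1]+.055)<.022)&(X[...,2]>.05)&(X[...,2]<.12)]
    print(n,len(S),S[:,2].max().round(4),S[S[:,2]>S[:,2].max()-.004].mean(0).round(4))
    C=S[S[:,2]<.079]; s=least_squares(lambda p:np.hypot(*(C[:,:2]-p).T)-.015,[.593,-.054],loss='soft_l1',f_scale=.0007); print(s.x.round(4))
E
```

```text
t 7.78 tcp [ 0.5872 -0.0116  0.1757] yaw y 7.93 zt [-3.e-04 -3.e-04 -1.e+00] F [-0.2  0.7  0.3] w 0.0679 g 0.0
flat xy offs [ 1.531 -0.669]
ball xy offs [1.401e+00 1.000e-03]
spire xy offs [ 2.019 -0.332]
p1 xy offs [-0.289 -0.006]
p2 xy offs [-0.729 -0.005]
p3 xy offs [-1.169 -0.004]
grip xy offs [-0.731 -0.638]
wrist 2790 0.0981 [ 0.5923 -0.0541  0.096 ]
[ 0.5925 -0.0553]
side 297 0.1019 [ 0.5917 -0.0544  0.0989]
[ 0.593  -0.0535]
```

Request:
drive_tool(
  rows=[
    {"offset": [0.2, 0, 0], "rotation": [0, 0, 0], "claw": 0.8},
    {"offset": [0.4, 0, 0], "rotation": [0, 0, 0], "claw": 0.8},
    {"offset": [0.6, 0, 0], "rotation": [0, 0, 0], "claw": 0.8},
    {"offset": [0.8, 0, 0], "rotation": [0, 0, 0], "claw": 0.8},
    {"offset": [1, 0.015, 0], "rotation": [0, 0, 0], "claw": 0.8},
    {"offset": [1, 0.015, 0], "rotation": [0, 0, 0], "claw": 0.8},
  ],
)

```text
clock: 8.38
tcp_pos: [0.5682, 0.1444, 0.1751]
orientation: [-2.052, -2.375, -0.002]
contact_force: [0.7, 0.7, -0.2]
grip_width: 0.0684
gripper_force: 0.0
```

Request:
drive_tool(
  rows=[
    {"offset": [0.2, 0, 0], "rotation": [0, 0, 0], "claw": 0.8},
    {"offset": [0.416, 0, 0], "rotation": [0, 0, 0], "claw": 0.8},
    {"offset": [0.416, 0, 0.1], "rotation": [0, 0, 0], "claw": 0.8},
    {"offset": [0.416, 0, 0.2], "rotation": [0, 0, 0], "claw": 0.8},
    {"offset": [0.416, 0, 0.3], "rotation": [0, 0, 0], "claw": 0.8},
    {"offset": [0.416, 0, 0.3], "rotation": [0, 0, 0], "claw": 0.8},
    {"offset": [0.416, 0, 0.3], "rotation": [0, 0, 0], "claw": 0.8},
    {"offset": [0.416, 0, 0.3], "rotation": [0, 0, 0], "claw": 0.8},
  ],
)

```text
clock: 9.05
tcp_pos: [0.5611, 0.1985, 0.1314]
orientation: [2.064, 2.367, 0.001]
contact_force: [-0.5, 0.1, 1.5]
grip_width: 0.0679
gripper_force: 0.0
```

```bash
python3 go.py; python3 -c "
from meas import *
fins(('wrist',))"
```

```text
t 9.05 tcp [0.5611 0.1985 0.1314] yaw y 7.83 zt [ 7.e-04 -1.e-04 -1.e+00] F [-0.5  0.1  1.5] w 0.0679 g 0.0
flat xy offs [ 0.119 -0.691]
ball xy offs [-0.01 -0.02]
spire xy offs [ 0.608 -0.355]
p1 xy offs [-1.7   -0.025]
p2 xy offs [-2.14  -0.023]
p3 xy offs [-2.58  -0.021]
grip xy offs [-2.143 -0.656]
wrist spire 591 cyl [0.4976 0.2851] rms 0.0002 top [0.4988 0.285  0.1008]
wrist ball 727 cyl [0.5598 0.1986] rms 0.0002 top [0.5596 0.2003 0.0902]
```

Request:
drive_tool(
  rows=[
    {"offset": [0.002, -0.008, 0.2], "rotation": [0, 0, 0], "claw": 0.8},
    {"offset": [0.002, -0.008, 0.4], "rotation": [0, 0, 0], "claw": 0.8},
    {"offset": [0.002, -0.008, 0.6], "rotation": [0, 0, 0], "claw": 0.8},
    {"offset": [0.002, -0.008, 0.636], "rotation": [0, 0, 0], "claw": 0.8},
    {"offset": [0.002, -0.008, 0.636], "rotation": [0, 0, 0], "claw": 0.8},
    {"offset": [0.002, -0.008, 0.636], "rotation": [0, 0, 0], "claw": 0.2},
    {"offset": [0.002, -0.008, 0.636], "rotation": [0, 0, 0], "claw": 0.2},
    {"offset": [0.002, -0.008, 0.636], "rotation": [0, 0, 0], "claw": 0.2},
    {"offset": [0.002, -0.008, 0.636], "rotation": [0, 0, 0], "claw": 0.2},
    {"offset": [0.002, -0.008, 0.636], "rotation": [0, 0, 0], "claw": 0.2},
    {"offset": [0.002, -0.008, 0.636], "rotation": [0, 0, 0], "claw": 0.2},
    {"offset": [0.002, -0.008, 0.636], "rotation": [0, 0, 0], "claw": 0.2},
  ],
)

```text
clock: 10.1
tcp_pos: [0.5605, 0.1999, 0.0375]
orientation: [2.062, 2.368, 0.005]
contact_force: [-1.0, 0.3, 5.8]
grip_width: 0.0286
gripper_force: 34.2
```

Request:
drive_tool(
  rows=[
    {"offset": [0, 0, -0.2], "rotation": [0, 0, 0], "claw": 0.2},
    {"offset": [0, 0, -0.4], "rotation": [0, 0, 0], "claw": 0.2},
    {"offset": [0, 0, -0.6], "rotation": [0, 0, 0], "claw": 0.2},
    {"offset": [0, 0, -0.8], "rotation": [0, 0, 0], "claw": 0.2},
    {"offset": [-0.2, 0, -0.9], "rotation": [0, 0, 0], "claw": 0.2},
    {"offset": [-0.4, 0, -0.9], "rotation": [0, 0, 0], "claw": 0.2},
    {"offset": [-0.6, 0, -0.9], "rotation": [0, 0, 0], "claw": 0.2},
    {"offset": [-0.8, 0, -0.9], "rotation": [0, 0, 0], "claw": 0.2},
    {"offset": [-1, 0, -0.9], "rotation": [0, 0, 0], "claw": 0.2},
    {"offset": [-1, 0, -0.9], "rotation": [0, 0, 0], "claw": 0.2},
    {"offset": [-1, 0, -0.9], "rotation": [0, 0, 0], "claw": 0.2},
  ],
)

```text
clock: 11.02
tcp_pos: [0.5802, 0.0483, 0.1716]
orientation: [2.068, 2.364, 0.002]
contact_force: [0.0, 0.5, -0.6]
grip_width: 0.0289
gripper_force: 34.8
```

Request:
drive_tool(
  rows=[
    {"offset": [-0.2, 0, 0], "rotation": [0, 0, 0], "claw": 0.2},
    {"offset": [-0.4, 0, 0], "rotation": [0, 0, 0], "claw": 0.2},
    {"offset": [-0.6, 0, 0], "rotation": [0, 0, 0], "claw": 0.2},
    {"offset": [-0.8, 0, 0], "rotation": [0, 0, 0], "claw": 0.2},
    {"offset": [-1, 0, 0], "rotation": [0, 0, 0], "claw": 0.2},
    {"offset": [-1, 0, 0], "rotation": [0, 0, 0], "claw": 0.2},
    {"offset": [-1, 0, 0], "rotation": [0, 0, 0], "claw": 0.2},
  ],
)

```text
clock: 11.6
tcp_pos: [0.6007, -0.0986, 0.171]
orientation: [2.065, 2.366, 0.001]
contact_force: [-0.1, 0.9, -0.6]
grip_width: 0.0289
gripper_force: 34.8
```

```bash
python3 go.py
```

```text
t 11.6 tcp [ 0.6007 -0.0986  0.171 ] yaw y 7.78 zt [ 9.e-04 -0.e+00 -1.e+00] F [-0.1  0.9 -0.6] w 0.0289 g 34.8
flat xy offs [ 2.116 -0.685]
ball xy offs [ 1.987 -0.014]
spire xy offs [ 2.605 -0.349]
p1 xy offs [ 0.298 -0.017]
p2 xy offs [-0.142 -0.014]
p3 xy offs [-0.582 -0.012]
grip xy offs [-0.146 -0.647]
```

Request:
drive_tool(
  rows=[
    {"offset": [-0.138, -0.009, 0], "rotation": [0, 0, 0], "claw": 0.2},
    {"offset": [-0.138, -0.009, 0.2], "rotation": [0, 0, 0], "claw": 0.2},
    {"offset": [-0.138, -0.009, 0.4], "rotation": [0, 0, 0], "claw": 0.2},
    {"offset": [-0.138, -0.009, 0.5], "rotation": [0, 0, 0], "claw": 0.2},
    {"offset": [-0.138, -0.009, 0.5], "rotation": [0, 0, 0], "claw": 0.2},
    {"offset": [-0.138, -0.009, 0.5], "rotation": [0, 0, 0], "claw": 0.2},
    {"offset": [-0.138, -0.009, 0.5], "rotation": [0, 0, 0], "claw": 0.2},
  ],
)

```text
clock: 12.18
tcp_pos: [0.6031, -0.1171, 0.0967]
orientation: [2.06, 2.37, 0.002]
contact_force: [-0.0, -0.1, 0.8]
grip_width: 0.0288
gripper_force: 34.9
```

```bash
python3 go.py|egrep 't |p2'
python3 - <<'E'
from pk import *
f=load('wrist'); held(f,.085,.105); held(f,.108,.118)
X=cloud(f);S=X[(np.hypot(X[...,0]-.593,X[...,1]+.055)<.022)&(X[...,2]>.05)&(X[...,2]<.079)]
if len(S)>50: print('flat',len(S),least_squares(lambda p:np.hypot(*(S[:,:2]-p).T)-.015,[.593,-.054],loss='soft_l1',f_scale=.0007).x.round(4))
jig(f)
cv2.imwrite('pics/w3.png',f['frame'][...,::-1])
E
```

```text
t 12.18 tcp [ 0.6031 -0.1171  0.0967] yaw y 8.02 zt [ 2.e-03  4.e-04 -1.e+00] F [-0.  -0.1  0.8] w 0.0288 g 34.9
flat xy offs [ 2.244 -0.675]
p2 xy offs [-0.017 -0.013]
held [ 0.6023 -0.1182] n 1246 rms 0.00025 rel tcp jigx,y -0.0011 -0.0005
held [ 0.6024 -0.1181] n 848 rms 0.00028 rel tcp jigx,y -0.001 -0.0004
top block [  234    88   156   229 22428] (array([ 0.59730365, -0.08571542]), array([ 70.9, 113.2]), 7.83) 0.044
top block [ 255   25  113   57 6317] (array([ 0.58747662, -0.01501137]), array([50.2, 23.7]), 7.85) 0.0419
```

View pics/w3.png

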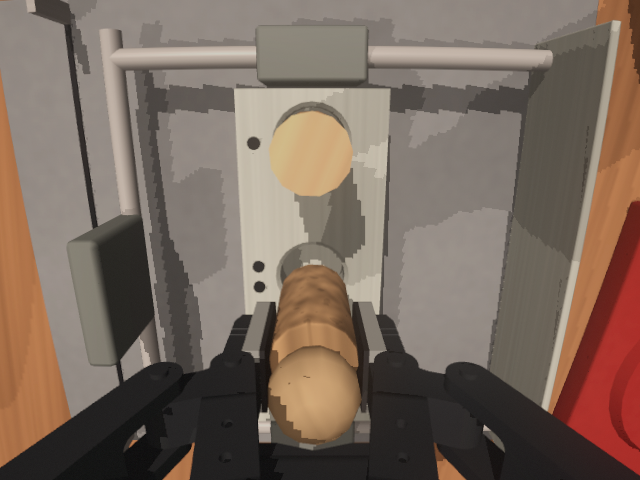

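The view shows the flat seated at (312,150) and the ball held over the two-dot pocket at (313,265). The offset left is about 1 mm, so I'll lower it.

Request:
drive_tool(
  rows=[
    {"offset": [-0.008, -0.002, 0.05], "rotation": [0, 0, 0], "claw": 0.2},
    {"offset": [-0.008, -0.002, 0.1], "rotation": [0, 0, 0], "claw": 0.2},
    {"offset": [-0.008, -0.002, 0.14], "rotation": [0, 0, 0], "claw": 0.2},
    {"offset": [-0.008, -0.002, 0.14], "rotation": [0, 0, 0], "claw": 0.2},
    {"offset": [-0.008, -0.002, 0.17], "rotation": [0, 0, 0], "claw": 0.2},
    {"offset": [-0.008, -0.002, 0.19], "rotation": [0, 0, 0], "claw": 0.2},
    {"offset": [-0.008, -0.002, 0.21], "rotation": [0, 0, 0], "claw": 0.2},
    {"offset": [-0.008, -0.002, 0.23], "rotation": [0, 0, 0], "claw": 0.2},
    {"offset": [-0.008, -0.002, 0.23], "rotation": [0, 0, 0], "claw": 0.2},
  ],
)

```text
clock: 12.98
tcp_pos: [0.6016, -0.1196, 0.0602]
orientation: [-2.063, -2.369, 0.0]
contact_force: [0.7, -0.1, -0.9]
grip_width: 0.0287
gripper_force: 34.8
```

```bash
python3 go.py|egrep 't '
python3 - <<'E'
from pk import *
f=load('wrist'); held(f,.07,.085)
E
```

```text
t 12.98 tcp [ 0.6016 -0.1196  0.0602] yaw y 7.91 zt [-6.e-04  1.e-04 -1.e+00] F [ 0.7 -0.1 -0.9] w 0.0287 g 34.8
flat xy offs [ 2.257 -0.667]
held [ 0.6009 -0.1205] n 1302 rms 0.00028 rel tcp jigx,y -0.001 -0.0007
```

Entering cleanly with no side force. I'll lower the rest and release.

Request:
drive_tool(
  rows=[
    {"offset": [0.002, 0.003, 0.01], "rotation": [0, 0, 0], "claw": 0.2},
    {"offset": [0.002, 0.003, 0.025], "rotation": [0, 0, 0], "claw": 0.2},
    {"offset": [0.002, 0.003, 0.043], "rotation": [0, 0, 0], "claw": 0.2},
    {"offset": [0.002, 0.003, 0.043], "rotation": [0, 0, 0], "claw": 0.2},
    {"offset": [0.002, 0.003, 0.043], "rotation": [0, 0, 0], "claw": 0.55},
    {"offset": [0.002, 0.003, 0.043], "rotation": [0, 0, 0], "claw": 0.55},
    {"offset": [0.002, 0.003, 0.043], "rotation": [0, 0, 0], "claw": 0.55},
    {"offset": [0.002, 0.003, 0.043], "rotation": [0, 0, 0], "claw": 0.55},
    {"offset": [0.002, 0.003, -0.15], "rotation": [0, 0, 0], "claw": 0.55},
    {"offset": [0.002, 0.003, -0.35], "rotation": [0, 0, 0], "claw": 0.55},
    {"offset": [0.002, 0.003, -0.55], "rotation": [0, 0, 0], "claw": 0.55},
    {"offset": [0.002, 0.003, -0.75], "rotation": [0, 0, 0], "claw": 0.55},
    {"offset": [0.2, 0, -0.75], "rotation": [0, 0, 0], "claw": 0.55},
    {"offset": [0.4, 0, -0.75], "rotation": [0, 0, 0], "claw": 0.8},
    {"offset": [0.6, 0, -0.75], "rotation": [0, 0, 0], "claw": 0.8},
    {"offset": [0.6, 0, -0.75], "rotation": [0, 0, 0], "claw": 0.8},
    {"offset": [0.6, 0, -0.75], "rotation": [0, 0, 0], "claw": 0.8},
  ],
)

```text
clock: 14.45
tcp_pos: [0.5894, -0.0281, 0.1734]
orientation: [-2.058, -2.373, -0.001]
contact_force: [-0.2, -1.0, 0.1]
grip_width: 0.0682
gripper_force: 0.0
```

```bash
sed -i 's/ball=\[.*\],spire=\[.496,.2815,0\]/ball=[.56,.199,0],spire=[.498,.2845,0]/' go.py; python3 go.py
python3 - <<'E'
from pk import *
for n in ('wrist','side'):
  f=load(n); X=cloud(f)
  for c in((.5927,-.0545),(.602,-.1195)):
    S=X[(np.hypot(X[...,0]-c[0],X[...,1]-c[1])<.022)&(X[...,2]>.05)&(X[...,2]<.13)]
    if len(S)<50: continue
    C=S[S[:,2]<.079]; s=least_squares(lambda p:np.hypot(*(C[:,:2]-p).T)-.015,c,loss='soft_l1',f_scale=.0007); print(n,S[:,2].max().round(4),s.x.round(4),S[S[:,2]>S[:,2].max()-.004].mean(0).round(4))
E
```

```text
t 14.45 tcp [ 0.5894 -0.0281  0.1734] yaw y 8.15 zt [-0.     0.001 -1.   ] F [-0.2 -1.   0.1] w 0.0682 g 0.0
flat xy offs [ 1.644 -0.663]
ball xy offs [1.526 0.021]
spire xy offs [ 2.149 -0.308]
p1 xy offs [-0.178 -0.007]
p2 xy offs [-0.618 -0.007]
p3 xy offs [-1.058 -0.007]
grip xy offs [-0.618 -0.64 ]
wrist 0.0987 [ 0.5925 -0.0553] [ 0.5923 -0.0542  0.0962]
wrist 0.1085 [ 0.6008 -0.1204] [ 0.6004 -0.1187  0.1062]
side 0.1004 [ 0.5931 -0.0535] [ 0.5917 -0.0553  0.0979]
side 0.1099 [ 0.6016 -0.1187] [ 0.5989 -0.121   0.1077]
```

Request:
drive_tool(
  rows=[
    {"offset": [0.2, 0, 0], "rotation": [0, 0, 0], "claw": 0.8},
    {"offset": [0.4, 0, 0], "rotation": [0, 0, 0], "claw": 0.8},
    {"offset": [0.6, 0, 0], "rotation": [0, 0, 0], "claw": 0.8},
    {"offset": [0.8, 0, 0], "rotation": [0, 0, 0], "claw": 0.8},
    {"offset": [1, 0, 0], "rotation": [0, 0, 0], "claw": 0.8},
  ],
)

```text
clock: 14.97
tcp_pos: [0.5691, 0.1173, 0.1735]
orientation: [2.066, 2.365, -0.0]
contact_force: [0.8, 0.5, 0.5]
grip_width: 0.0683
gripper_force: 0.0
```

Request:
drive_tool(
  rows=[
    {"offset": [0.25, -0.1, 0], "rotation": [0, 0, 0], "claw": 0.8},
    {"offset": [0.45, -0.2, 0], "rotation": [0, 0, 0], "claw": 0.8},
    {"offset": [0.7, -0.3, 0], "rotation": [0, 0, 0], "claw": 0.8},
    {"offset": [0.9, -0.308, 0], "rotation": [0, 0, 0], "claw": 0.8},
    {"offset": [1, -0.308, 0], "rotation": [0, 0, 0], "claw": 0.8},
    {"offset": [1, -0.308, 0], "rotation": [0, 0, 0], "claw": 0.8},
  ],
)

```text
clock: 15.47
tcp_pos: [0.5022, 0.2636, 0.1734]
orientation: [-2.058, -2.373, -0.002]
contact_force: [0.5, -0.1, 0.5]
grip_width: 0.068
gripper_force: 0.0
```

Request:
drive_tool(
  rows=[
    {"offset": [0.149, 0, 0], "rotation": [0, 0, 0], "claw": 0.8},
    {"offset": [0.149, 0, 0.1], "rotation": [0, 0, 0], "claw": 0.8},
    {"offset": [0.149, 0, 0.22], "rotation": [0, 0, 0], "claw": 0.8},
    {"offset": [0.149, 0, 0.22], "rotation": [0, 0, 0], "claw": 0.8},
    {"offset": [0.149, 0, 0.22], "rotation": [0, 0, 0], "claw": 0.8},
    {"offset": [0.149, 0, 0.22], "rotation": [0, 0, 0], "claw": 0.8},
  ],
)

```text
clock: 15.97
tcp_pos: [0.5007, 0.2808, 0.1411]
orientation: [2.066, 2.366, 0.001]
contact_force: [0.0, -1.1, 0.7]
grip_width: 0.0683
gripper_force: 0.0
```

```bash
python3 go.py|egrep 't |spire'; python3 -c "
from meas import *
fins(('wrist',))"
```

```text
t 15.97 tcp [0.5007 0.2808 0.1411] yaw y 7.74 zt [ 9.e-04 -4.e-04 -1.e+00] F [ 0.  -1.1  0.7] w 0.0683 g 0.0
flat xy offs [-0.48  -0.366]
spire xy offs [ 0.027 -0.014]
wrist spire 618 cyl [0.4977 0.2844] rms 0.0002 top [0.4976 0.286  0.1008]
```

Request:
drive_tool(
  rows=[
    {"offset": [0.02, -0.014, 0.2], "rotation": [0, 0, 0], "claw": 0.8},
    {"offset": [0.02, -0.014, 0.4], "rotation": [0, 0, 0], "claw": 0.8},
    {"offset": [0.02, -0.014, 0.6], "rotation": [0, 0, 0], "claw": 0.8},
    {"offset": [0.02, -0.014, 0.69], "rotation": [0, 0, 0], "claw": 0.8},
    {"offset": [0.02, -0.014, 0.69], "rotation": [0, 0, 0], "claw": 0.8},
    {"offset": [0.02, -0.014, 0.69], "rotation": [0, 0, 0], "claw": 0.2},
    {"offset": [0.02, -0.014, 0.69], "rotation": [0, 0, 0], "claw": 0.2},
    {"offset": [0.02, -0.014, 0.69], "rotation": [0, 0, 0], "claw": 0.2},
    {"offset": [0.02, -0.014, 0.69], "rotation": [0, 0, 0], "claw": 0.2},
    {"offset": [0.02, -0.014, 0.69], "rotation": [0, 0, 0], "claw": 0.2},
    {"offset": [0.02, -0.014, 0.69], "rotation": [0, 0, 0], "claw": 0.2},
    {"offset": [0.02, -0.014, 0.69], "rotation": [0, 0, 0], "claw": 0.2},
  ],
)

```text
clock: 17.02
tcp_pos: [0.4982, 0.2857, 0.0388]
orientation: [2.063, 2.369, 0.005]
contact_force: [-0.6, -0.4, 7.4]
grip_width: 0.029
gripper_force: 34.2
```

Request:
drive_tool(
  rows=[
    {"offset": [0, 0, -0.2], "rotation": [0, 0, 0], "claw": 0.2},
    {"offset": [0, 0, -0.4], "rotation": [0, 0, 0], "claw": 0.2},
    {"offset": [0, 0, -0.6], "rotation": [0, 0, 0], "claw": 0.2},
    {"offset": [0, 0, -0.8], "rotation": [0, 0, 0], "claw": 0.2},
    {"offset": [0, 0, -1], "rotation": [0, 0, 0], "claw": 0.2},
    {"offset": [-0.2, 0.1, -1], "rotation": [0, 0, 0], "claw": 0.2},
    {"offset": [-0.4, 0.2, -1], "rotation": [0, 0, 0], "claw": 0.2},
    {"offset": [-0.6, 0.3, -1], "rotation": [0, 0, 0], "claw": 0.2},
    {"offset": [-0.8, 0.31, -1], "rotation": [0, 0, 0], "claw": 0.2},
    {"offset": [-1, 0.31, -1], "rotation": [0, 0, 0], "claw": 0.2},
    {"offset": [-1, 0.31, -1], "rotation": [0, 0, 0], "claw": 0.2},
  ],
)

```text
clock: 17.93
tcp_pos: [0.5648, 0.1347, 0.188]
orientation: [2.072, 2.357, -0.002]
contact_force: [-0.9, -1.0, -0.1]
grip_width: 0.0287
gripper_force: 35.0
```

Request:
drive_tool(
  rows=[
    {"offset": [-0.2, 0, 0], "rotation": [0, 0, 0], "claw": 0.2},
    {"offset": [-0.4, 0, 0], "rotation": [0, 0, 0], "claw": 0.2},
    {"offset": [-0.6, 0, 0], "rotation": [0, 0, 0], "claw": 0.2},
    {"offset": [-0.8, 0, 0], "rotation": [0, 0, 0], "claw": 0.2},
    {"offset": [-1, 0, 0], "rotation": [0, 0, 0], "claw": 0.2},
    {"offset": [-1, 0, 0], "rotation": [0, 0, 0], "claw": 0.2},
  ],
)

```text
clock: 18.43
tcp_pos: [0.5844, -0.0135, 0.1882]
orientation: [2.071, 2.357, -0.002]
contact_force: [0.3, -0.4, 0.3]
grip_width: 0.0289
gripper_force: 35.0
```

```bash
python3 go.py|egrep 't |p3'
```

```text
t 18.43 tcp [ 0.5844 -0.0135  0.1882] yaw y 7.39 zt [ 0.0022 -0.0033 -1.    ] F [ 0.3 -0.4  0.3] w 0.0289 g 35.0
flat xy offs [ 1.535 -0.664]
p3 xy offs [-1.158  0.027]
```

Request:
drive_tool(
  rows=[
    {"offset": [-0.2, 0.02, 0], "rotation": [0, 0, 0], "claw": 0.2},
    {"offset": [-0.4, 0.02, 0], "rotation": [0, 0, 0], "claw": 0.2},
    {"offset": [-0.6, 0.02, 0], "rotation": [0, 0, 0], "claw": 0.2},
    {"offset": [-0.8, 0.02, 0], "rotation": [0, 0, 0], "claw": 0.2},
    {"offset": [-1, 0.02, 0], "rotation": [0, 0, 0], "claw": 0.2},
    {"offset": [-1, 0.02, 0], "rotation": [0, 0, 0], "claw": 0.2},
  ],
)

```text
clock: 18.93
tcp_pos: [0.6072, -0.1617, 0.1882]
orientation: [2.07, 2.357, -0.003]
contact_force: [-0.3, -1.4, -0.8]
grip_width: 0.029
gripper_force: 35.0
```

Request:
drive_tool(
  rows=[
    {"offset": [-0.158, 0, 0], "rotation": [0, 0, 0], "claw": 0.2},
    {"offset": [-0.158, 0, 0.2], "rotation": [0, 0, 0], "claw": 0.2},
    {"offset": [-0.158, 0, 0.4], "rotation": [0, 0, 0], "claw": 0.2},
    {"offset": [-0.158, 0, 0.6], "rotation": [0, 0, 0], "claw": 0.2},
    {"offset": [-0.158, 0, 0.6], "rotation": [0, 0, 0], "claw": 0.2},
    {"offset": [-0.158, 0, 0.6], "rotation": [0, 0, 0], "claw": 0.2},
    {"offset": [-0.158, 0, 0.6], "rotation": [0, 0, 0], "claw": 0.2},
  ],
)

```text
clock: 19.52
tcp_pos: [0.6121, -0.1775, 0.0987]
orientation: [2.062, 2.368, 0.002]
contact_force: [-0.1, -0.5, -0.5]
grip_width: 0.029
gripper_force: 34.9
```

```bash
python3 go.py|egrep 't |p3'
python3 - <<'E'
from pk import *
f=load('wrist'); held(f,.085,.108); jig(f)
X=cloud(f)
for c in((.5927,-.0545),(.602,-.1195)):
    S=X[(np.hypot(X[...,0]-c[0],X[...,1]-c[1])<.022)&(X[...,2]>.05)&(X[...,2]<.079)]
    if len(S)>50: print(len(S),least_squares(lambda p:np.hypot(*(S[:,:2]-p).T)-.015,c,loss='soft_l1',f_scale=.0007).x.round(4))
E
```

```text
t 19.52 tcp [ 0.6121 -0.1775  0.0987] yaw y 7.91 zt [ 2.1e-03 -6.0e-04 -1.0e+00] F [-0.1 -0.5 -0.5] w 0.029 g 34.9
flat xy offs [ 2.649 -0.683]
p3 xy offs [-0.051 -0.016]
held [ 0.6114 -0.1786] n 1431 rms 0.00025 rel tcp jigx,y -0.0012 -0.0008
top block [  229     0   162   314 34811] (array([ 0.60319891, -0.12742419]), array([ 70.7, 149.9]), 7.84) 0.044
top block [ 509    0   63  365 3484] (array([ 0.71731439, -0.12628048]), array([  2.8, 183.3]), 7.97) 0.0441
1175 [ 0.5928 -0.0541]
302 [ 0.601  -0.1208]
```

Request:
drive_tool(
  rows=[
    {"offset": [-0.042, -0.009, 0], "rotation": [0, 0, 0], "claw": 0.2},
    {"offset": [-0.042, -0.009, 0.06], "rotation": [0, 0, 0], "claw": 0.2},
    {"offset": [-0.042, -0.009, 0.12], "rotation": [0, 0, 0], "claw": 0.2},
    {"offset": [-0.042, -0.009, 0.12], "rotation": [0, 0, 0], "claw": 0.2},
    {"offset": [-0.042, -0.009, 0.12], "rotation": [0, 0, 0], "claw": 0.2},
  ],
)

```text
clock: 19.98
tcp_pos: [0.6099, -0.1834, 0.078]
orientation: [-2.062, -2.368, 0.001]
contact_force: [1.0, 0.7, -1.5]
grip_width: 0.0287
gripper_force: 34.9
```

```bash
python3 go.py|egrep 't |p3'
python3 - <<'E'
from pk import *
f=load('wrist'); held(f,.075,.095); jig(f)
E
```

```text
t 19.98 tcp [ 0.6099 -0.1834  0.078 ] yaw y 7.91 zt [-1.8e-03  6.0e-04 -1.0e+00] F [ 1.   0.7 -1.5] w 0.0287 g 34.9
flat xy offs [ 2.686 -0.663]
p3 xy offs [-0.014  0.004]
held [ 0.6092 -0.1845] n 1471 rms 0.00026 rel tcp jigx,y -0.0012 -0.0008
top block [  228     0   181   319 40488] (array([ 0.60366473, -0.13127603]), array([ 70.7, 136.1]), 7.73) 0.044
top block [ 535    0   74  380 4525] (array([ 0.7176994 , -0.13113078]), array([  3.3, 173.1]), 7.98) 0.0441
```

Request:
drive_tool(
  rows=[
    {"offset": [-0.006, 0.008, 0], "rotation": [0, 0, 0], "claw": 0.2},
    {"offset": [-0.006, 0.008, 0.03], "rotation": [0, 0, 0], "claw": 0.2},
    {"offset": [-0.006, 0.008, 0.05], "rotation": [0, 0, 0], "claw": 0.2},
    {"offset": [-0.006, 0.008, 0.07], "rotation": [0, 0, 0], "claw": 0.2},
    {"offset": [-0.006, 0.008, 0.09], "rotation": [0, 0, 0], "claw": 0.2},
    {"offset": [-0.006, 0.008, 0.11], "rotation": [0, 0, 0], "claw": 0.2},
    {"offset": [-0.006, 0.008, 0.11], "rotation": [0, 0, 0], "claw": 0.2},
  ],
)

```text
clock: 20.62
tcp_pos: [0.6114, -0.1843, 0.0616]
orientation: [-2.062, -2.369, 0.001]
contact_force: [-0.5, 0.2, -0.5]
grip_width: 0.0288
gripper_force: 34.9
```

```bash
python3 go.py|egrep 't |p3'
python3 - <<'E'
from pk import *
f=load('wrist'); held(f,.075,.08)
E
```

```text
t 20.62 tcp [ 0.6114 -0.1843  0.0616] yaw y 7.91 zt [-1.2e-03  3.0e-04 -1.0e+00] F [-0.5  0.2 -0.5] w 0.0288 g 34.9
flat xy offs [ 2.693 -0.672]
p3 xy offs [-0.007 -0.005]
held [ 0.6107 -0.1853] n 427 rms 0.00028 rel tcp jigx,y -0.001 -0.0008
```

Request:
drive_tool(
  rows=[
    {"offset": [0, 0, 0.015], "rotation": [0, 0, 0], "claw": 0.2},
    {"offset": [0, 0, 0.03], "rotation": [0, 0, 0], "claw": 0.2},
    {"offset": [0, 0, 0.043], "rotation": [0, 0, 0], "claw": 0.2},
    {"offset": [0, 0, 0.043], "rotation": [0, 0, 0], "claw": 0.2},
    {"offset": [0, 0, 0.043], "rotation": [0, 0, 0], "claw": 0.55},
    {"offset": [0, 0, 0.043], "rotation": [0, 0, 0], "claw": 0.55},
    {"offset": [0, 0, 0.043], "rotation": [0, 0, 0], "claw": 0.55},
    {"offset": [0, 0, 0.043], "rotation": [0, 0, 0], "claw": 0.55},
    {"offset": [0, 0, -0.15], "rotation": [0, 0, 0], "claw": 0.55},
    {"offset": [0, 0, -0.35], "rotation": [0, 0, 0], "claw": 0.55},
    {"offset": [0, 0, -0.55], "rotation": [0, 0, 0], "claw": 0.55},
    {"offset": [0, 0, -0.8], "rotation": [0, 0, 0], "claw": 0.55},
    {"offset": [0, 0, -0.8], "rotation": [0, 0, 0], "claw": 0.55},
    {"offset": [0.2, -0.3, -0.8], "rotation": [0, 0, 0], "claw": 0.55},
    {"offset": [0.4, -0.6, -0.8], "rotation": [0, 0, 0], "claw": 0.55},
    {"offset": [0.44, -0.64, -0.8], "rotation": [0, 0, 0], "claw": 0.55},
    {"offset": [0.44, -0.64, -0.8], "rotation": [0, 0, 0], "claw": 0.55},
    {"offset": [0.44, -0.64, -0.8], "rotation": [0, 0, 0], "claw": 0.55},
  ],
)

```text
clock: 22.17
tcp_pos: [0.5064, -0.1313, 0.1825]
orientation: [-2.061, -2.37, -0.002]
contact_force: [1.1, -0.2, 0.6]
grip_width: 0.0472
gripper_force: 0.0
```

```bash
python3 go.py
cat > fin.py <<'E'
from pk import *
f=load('side'); X=cloud(f)
for c in((.5927,-.0545),(.602,-.1195),(.611,-.185)):
    S=X[(np.hypot(X[...,0]-c[0],X[...,1]-c[1])<.022)&(X[...,2]>.05)&(X[...,2]<.13)]
    if len(S)<50: continue
    C=S[S[:,2]<.079]; s=least_squares(lambda p:np.hypot(*(C[:,:2]-p).T)-.015,c,loss='soft_l1',f_scale=.0007); print(S[:,2].max().round(4),s.x.round(4),S[S[:,2]>S[:,2].max()-.004].mean(0).round(4))
E
python3 fin.py
python3 - <<'E'
from pk import *
f=load('wrist'); cv2.imwrite('pics/w4.png',f['frame'][...,::-1])
E
```

```text
t 22.17 tcp [ 0.5064 -0.1313  0.1825] yaw y 7.96 zt [ 0.      0.0014 -1.    ] F [ 1.1 -0.2  0.6] w 0.0472 g 0.0
flat xy offs [ 2.247 -0.025]
ball xy offs [2.131 0.659]
spire xy offs [2.753 0.329]
p1 xy offs [0.427 0.637]
p2 xy offs [-0.013  0.638]
p3 xy offs [-0.453  0.639]
grip xy offs [-0.015  0.005]
0.1009 [ 0.5926 -0.0536] [ 0.5875 -0.0593  0.0986]
0.1093 [ 0.6016 -0.1191] [ 0.5991 -0.1201  0.1069]
0.12 [ 0.6118 -0.1839] [ 0.6093 -0.185   0.1182]
```

View pics/w4.png

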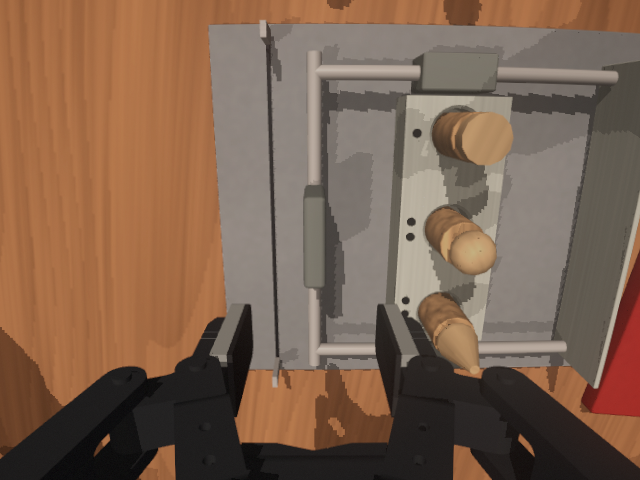

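All three are seated. The mark line runs from (264,28) to (276,370), the rod is at x≈314 and the handle at (314,235). Next I'll measure the rod-to-mark distance.

```bash
cat > mark.py <<'E'
from pk import *
c0=np.array([.602,-.1195])
def mk(n):
    f=load(n); X=cloud(f); d=X[...,:2]-c0; jx=d@ex; jy=d@ey; Z=X[...,2]; g=cv2.cvtColor(f['frame'],cv2.COLOR_RGB2GRAY)
    m=(abs(Z-.008)<.004)&(jx<-.115)&(jx>-.165)&(abs(jy)<.12)
    thr=np.nanpercentile(g[m],3)
    # darkest column profile
    k=m&(g<max(35,thr)); print(n,'line',k.sum(),np.median(jx[k]).round(4),[np.median(jx[k&(jy*s>.03)]).round(4) for s in(1,-1)])
    for s in(1,-1):
        p=(abs(jy-s*.131)<.012)&(Z>.022)&(Z<.042)&(jx<-.11)&(jx>-.17)
        if p.sum(): print(' post',s,p.sum(),((jx[p].min()+jx[p].max())/2).round(4),np.ptp(jx[p]).round(4),jy[p].mean().round(4))
    r=(Z>.032)&(Z<.038)&(jx<-.075)&(jx>-.16)&(abs(jy)<.112)&(abs(jy)>.035)
    if r.sum(): print(' rod',r.sum(),np.median(jx[r]).round(4),Z[r].max().round(4))
    h=(Z>.079)&(Z<.085)&(jx<-.07)&(jx>-.17)&(abs(jy)<.035)
    if h.sum(): print(' handle',h.sum(),((jx[h].min()+jx[h].max())/2).round(4),np.ptp(jx[h]).round(4),jy[h].mean().round(4))
if __name__=='__main__':
    for n in('wrist','side','top'): mk(n)
E
python3 mark.py
```

```text
wrist line 531 -0.1274 [np.float64(-0.1273), np.float64(-0.1276)]
 post 1 177 -0.1274 0.0044 0.1308
 post -1 113 -0.1273 0.004 -0.1285
 rod 2852 -0.094 0.0371
 handle 2010 -0.0951 0.014 0.002
side line 91 -0.1269 [np.float64(-0.1271), np.float64(-0.1269)]
 post 1 31 -0.1285 0.0066 0.1314
 post -1 32 -0.1278 0.0066 -0.1304
 rod 332 -0.0958 0.038
 handle 167 -0.0962 0.0169 -0.0
top line 14 -0.1264 [np.float64(-0.1243), np.float64(-0.1268)]
 post 1 9 -0.128 0.0044 0.1294
 post -1 8 -0.1279 0.003 -0.132
 rod 88 -0.0942 0.0379
```

Request:
drive_tool(
  rows=[
    {"offset": [0, 0.006, 0.2], "rotation": [0, 0, 0], "claw": 0.55},
    {"offset": [0, 0.006, 0.4], "rotation": [0, 0, 0], "claw": 0.55},
    {"offset": [0, 0.006, 0.55], "rotation": [0, 0, 0], "claw": 0.55},
    {"offset": [0, 0.006, 0.55], "rotation": [0, 0, 0], "claw": 0.55},
    {"offset": [0, 0.006, 0.7], "rotation": [0, 0, 0], "claw": 0.55},
    {"offset": [0, 0.006, 0.8], "rotation": [0, 0, 0], "claw": 0.55},
    {"offset": [0, 0.006, 0.9], "rotation": [0, 0, 0], "claw": 0.55},
    {"offset": [0, 0.006, 0.92], "rotation": [0, 0, 0], "claw": 0.55},
    {"offset": [0, 0.006, 0.92], "rotation": [0, 0, 0], "claw": 0.55},
    {"offset": [0, 0.006, 0.92], "rotation": [0, 0, 0], "claw": 0.05},
    {"offset": [0, 0.006, 0.92], "rotation": [0, 0, 0], "claw": 0.05},
    {"offset": [0, 0.006, 0.92], "rotation": [0, 0, 0], "claw": 0.05},
    {"offset": [0, 0.006, 0.92], "rotation": [0, 0, 0], "claw": 0.05},
    {"offset": [0, 0.006, 0.92], "rotation": [0, 0, 0], "claw": 0.05},
    {"offset": [0, 0.006, 0.92], "rotation": [0, 0, 0], "claw": 0.05},
    {"offset": [0, 0.006, 0.92], "rotation": [0, 0, 0], "claw": 0.05},
  ],
  force=60,
)

```text
clock: 23.75
tcp_pos: [0.5087, -0.1325, 0.0457]
orientation: [2.063, 2.369, 0.001]
contact_force: [-2.7, -0.2, 7.5]
grip_width: 0.0133
gripper_force: 59.0
```

```bash
python3 go.py|egrep 't |grip'; python3 fin.py; python3 mark.py
```

```text
t 23.75 tcp [ 0.5087 -0.1325  0.0457] yaw y 7.91 zt [ 7.e-04  1.e-04 -1.e+00] F [-2.7 -0.2  7.5] w 0.0133 g 59.0
flat xy offs [ 2.257 -0.041]
grip xy offs [-0.005 -0.009]
0.1105 [ 0.6014 -0.1189] [ 0.601  -0.122   0.1078]
0.1192 [ 0.6118 -0.1841] [ 0.6102 -0.185   0.1179]
wrist line 1039 -0.1275 [np.float64(-0.1273), np.float64(-0.1279)]
 rod 6721 -0.0939 0.0374
 handle 8570 -0.095 0.0341 0.0048
side line 89 -0.1268 [np.float64(-0.1265), np.float64(-0.1265)]
 post 1 28 -0.1281 0.006 0.1314
 post -1 34 -0.128 0.0047 -0.1305
 rod 311 -0.0959 0.038
 handle 73 -0.0982 0.0328 -0.0169
top line 12 -0.1266 [np.float64(nan), np.float64(-0.1266)]
 post 1 7 -0.1283 0.0046 0.1299
 post -1 10 -0.1282 0.004 -0.1306
 rod 74 -0.0936 0.0375
  return _methods._mean(a, axis=axis, dtype=dtype,
  ret = ret.dtype.type(ret / rcount)
```

Request:
drive_tool(
  rows=[
    {"offset": [0, -0.04, 0], "rotation": [0, 0, 0], "claw": 0.05},
    {"offset": [0, -0.08, 0], "rotation": [0, 0, 0], "claw": 0.05},
    {"offset": [0, -0.12, 0], "rotation": [0, 0, 0], "claw": 0.05},
    {"offset": [0, -0.16, 0], "rotation": [0, 0, 0], "claw": 0.05},
    {"offset": [0, -0.2, 0], "rotation": [0, 0, 0], "claw": 0.05},
    {"offset": [0, -0.22, 0], "rotation": [0, 0, 0], "claw": 0.05},
    {"offset": [0, -0.22, 0], "rotation": [0, 0, 0], "claw": 0.05},
    {"offset": [0, -0.22, 0], "rotation": [0, 0, 0], "claw": 0.05},
    {"offset": [0, -0.22, 0], "rotation": [0, 0, 0], "claw": 0.05},
    {"offset": [0, -0.22, 0], "rotation": [0, 0, 0], "claw": 0.05},
    {"offset": [0, -0.22, 0], "rotation": [0, 0, 0], "claw": 0.05},
    {"offset": [0, -0.22, 0], "rotation": [0, 0, 0], "claw": 0.05},
  ],
)

```text
clock: 24.95
tcp_pos: [0.4779, -0.1369, 0.0456]
orientation: [2.06, 2.367, 0.004]
contact_force: [5.2, 1.2, 6.2]
grip_width: 0.0129
gripper_force: 60.8
```

```bash
python3 go.py|egrep 't '; python3 fin.py; python3 mark.py 2>/dev/null
python3 - <<'E'
from h import *
f=np.load('pics/wrist.npz')['frame'][...,::-1]; s=np.load('pics/side.npz')['frame'][...,::-1]
o=np.zeros((600,800,3),np.uint8); a=cv2.resize(f,(400,300)); o[:300,:400]=a
b=cv2.resize(s[190:390,260:460],(600,600)); o[:,:]=0; o[:300,:400]=a; o[:600,400:]=cv2.resize(s[200:380,290:410],(400,600)); cv2.imwrite('pics/end.png',o)
E
```

```text
t 24.95 tcp [ 0.4779 -0.1369  0.0456] yaw y 7.93 zt [ 4.3e-03 -4.0e-04 -1.0e+00] F [5.2 1.2 6.2] w 0.0129 g 60.8
flat xy offs [2.258 0.167]
0.1102 [ 0.6016 -0.1189] [ 0.5988 -0.1208  0.1078]
0.1198 [ 0.612  -0.1839] [ 0.6108 -0.1852  0.1171]
wrist line 550 -0.1174 [np.float64(-0.1175), np.float64(-0.1376)]
 rod 9166 -0.123 0.0374
 handle 8552 -0.1266 0.035 0.0048
side line 108 -0.1268 [np.float64(-0.1265), np.float64(-0.1271)]
 post 1 32 -0.1279 0.0063 0.1306
 post -1 34 -0.1292 0.0049 -0.1305
 rod 414 -0.125 0.038
 handle 75 -0.1281 0.0301 -0.0158
top line 9 -0.1293 [np.float64(nan), np.float64(-0.1293)]
 post 1 7 -0.1286 0.0045 0.1292
 post -1 9 -0.128 0.0042 -0.1304
 rod 118 -0.1187 0.038
```

View pics/end.png

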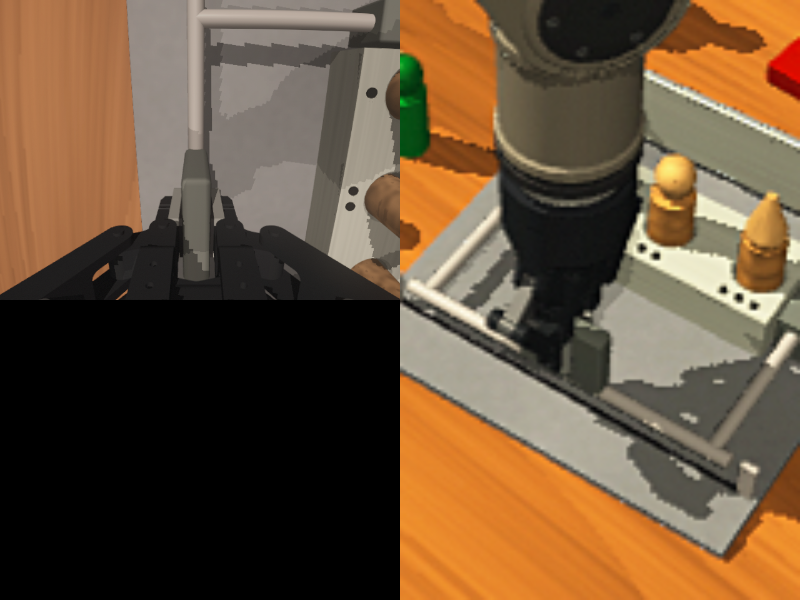

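```bash
sed -i 's/abs(jy)>.035)$/abs(jy)>.08)/' mark.py; python3 mark.py 2>/dev/null | egrep 'rod|post'
```

```text
rod 6231 -0.1142 0.0377
 post 1 30 -0.1254 0.0103 0.1312
 post -1 32 -0.1283 0.0068 -0.1303
 rod 275 -0.1158 0.038
 post 1 7 -0.1284 0.0042 0.1295
 post -1 11 -0.1264 0.0082 -0.1296
 rod 91 -0.1218 0.0379
```

```bash
sed -i 's/abs(jy)<.112)&(abs(jy)>.08)/abs(jy)<.095)\&(abs(jy)>.055)/' mark.py; python3 mark.py 2>/dev/null | egrep 'rod|post'; python3 go.py | head -1
```

```text
rod 2861 -0.126 0.0374
 post 1 32 -0.1286 0.0051 0.1306
 post -1 33 -0.1277 0.007 -0.1304
 rod 138 -0.1277 0.0379
 post 1 9 -0.1284 0.0046 0.1294
 post -1 11 -0.1262 0.0082 -0.1297
 rod 32 -0.1269 0.0377
t 25.45 tcp [ 0.478  -0.1369  0.0456] yaw y 7.93 zt [ 4.3e-03 -4.0e-04 -1.0e+00] F [ 5.4 -0.   6.4] w 0.0135 g 60.8
```

The rod is within about 1.5 mm of the mark in every view, and it's stable and gripped.

```bash
python3 -c "
from bench import hand_in
print(hand_in())"
```

```text
the job is handed in; nothing more can be done
None
```

All three finials are fully down in their numbered pockets, the slide is held about 1 mm from the mark line with a 60 N grip, and the job is handed in; no verdict came back.

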